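# Set the nib hopper's slide gate to the portion marker

## Robot

A 6-joint arm with a two-finger parallel gripper is mounted at the origin on the work surface; the furniture and walls round the work are solid. World frame = base frame: x ahead of the robot, y to its left, z up, the work surface at z = 0. Lengths are in mm, angles in rad, forces in N, time in s.
With the tool pointing down it reaches from about 350 to 775 mm from the base axis. Payload 7.3 kg.
Tool frame: the origin (TCP) lies midway between the tips of the shut fingers; the grasp point (between the pads) lies 19 mm behind it; z points along the fingers, y is the line along which they close (so a half turn about z gives the same grasp; the last joint's range is limited). The gripper opens to 92 mm and grips with 3 to 60 N. Pads are 19 mm wide; open, the fingers measure 130 mm over their backs; the gripper's body (75 mm by 190 mm) begins 47 mm behind the grasp point.
Start: joints at [-1.26, 0.342, 1.524, -0, 1.275, -0.146], TCP at [231.59, -471.18, 226.741] pointing down, gripper open.
Joint ranges: [-2.53, 2.53], [-0.77, 2.02], [0.04, 2.7], [-1, 4.14], [0.28, 2.66], [-3.11, 3.11]. Speed limits (rad/s): [2.57, 2.57, 3.14, 3.14, 3.14, 3.14].

## Interface

Orientations are given as [roll, pitch, yaw] about the fixed x, y, z axes, in that order (R = Rz(yaw) Ry(pitch) Rx(roll)).
In Python, from plant import bot gives the robot as it stands.
- The arm moves only by the tool jog_arm, never from a script. Its arguments are lists of equal length, an entry for each row: "dp": the shift along the tool's x, y, z in m, a list of three; "twist": the turn about the tool's z in degrees. A call has 1 to 10 rows; each row shifts and turns the commanded pose from where the row before left it, along the tool's axes as they then stand; what a row does not reach is not made up. A row lasts 1/8 s, in which the tool goes at most 62.5 mm and 10.7 degrees, less where a joint would pass 70% of its speed; a pose out of reach is approached as far as the arm can. A call is refused whole if a number of a shift passes 0.0625 or a number of a turn 10.7, either way. A call with a gripper value outside its range is refused whole. "jaw" is the finger opening in m, from 0 to 0.0918, set as the call begins (left out, the last holds). The fingers move at their own pace and stop on an object; the grip force is fixed at half the most. Time passes only in rows, so rows that do not move let the fingers close. It gives the time, the measured TCP pose, the force, the opening and the grip force at its end, in the units of the state.
- bot.get_obs(): the state, without advancing time (a new reading comes with each control period).
- bot.capture(name): name is "scene" or "top"; returns the picture (384x512x3 uint8, blue, green, red); there is no depth.
- bot.camera_params(name): a dict with "fx", "fy", "cx", "cy" (pixels), "R" (3x3) and "t" (3): a world point X has camera coordinates R X + t. Camera axes: x right, y down, z forward; pixel columns grow to the right and rows downward; lengths in mm; the calibration is good to about 2 mm. A picture is of the moment at which its call begins. camera_params takes no time and is no camera call.
- bot.close_job(): hands the job in; it is judged then, once.
Trained networks look in the newest picture that a camera, given by its name, has taken for a name from the list of things; names that differ only in an ending like _2 or _b are one class to them, and where a whole thing is asked for, a point or a joint stands for the part that bears it (a point fixed in the world has none). Each returns a list of dicts, best first, with "confidence" (0 to 1); they miss things now and then, are a little off and sometimes report something else, mostly with a low value. They report only what shows in the picture. A call takes as long as a camera call.
- bot.find_in(camera, label): "bbox" ([centre column, centre row, width, height] in pixels, round what is visible of it).
- bot.masks_of(camera, label): "pixels" (384x512 bool, what is visible of it) and "bbox" ([centre column, centre row, width, height] in pixels, round what is visible of it).
The state is a dict: "time": time; "joint_positions": joint angles; "dq": joint speeds; "tau": joint torques, N m; "tool_pos": TCP position; "tcp_rot": TCP orientation; "contact_force": force on the tool from outside, world axes, zero at the start; "moment": the same for the moment, N m; "grip_width": finger opening in mm; "finger_force": force on a finger pad.
Only numpy, scipy, OpenCV 4.12 (cv2) and the standard library are available. Lean on these libraries where they do the work, as an engineer would, in place of code of your own. Each camera call takes 0.05 s, during which the arm holds its last target. There are 200 camera calls.

## Task

Two little covered hoppers for cocoa nibs stand on the worktop, one with a round body and one with a square body. Take the upright grip of the round hopper's stiff slide gate and pull the gate straight out until the grip stands level with the steel marker clip on its rail, then let go. Leave the square hopper's gate shut.

Things in the scene. Friction and masses are not known exactly. Their poses are not given: they have to be found in the camera images.
- round_hopper: Fixed hopper, round steel body and lid, 136 mm tall, small bowl under it; left or right of one with a square body, otherwise alike. Origin: under its centre, on the worktop; -x is the way its gate pulls out. Two beech rails run out to x = -175 mm, y = 28 to 44 mm either side, tops 64 mm up; the gate slides between them. No spring: the gate stays where left; friction about 8 N; stop at 80 mm open.
- round_grip (a point): Point in the round hopper's gate grip: a dark wooden upright post 16 mm along the slide (x), 24 mm across (y), its top 112 mm above the worktop; the point is on its centre line, 20 mm below the top. Its foot (62 mm above the worktop) is on a flat steel gate 54 mm wide. Axes as round_hopper's. Starts 0 to 8 mm open; shut, it is 95 mm out from the hopper's centre, 40 mm clear of its lid.
- portion_marker: Steel clip with a brass thumbscrew, fixed on the round hopper's +y rail: 12 mm along it, 20 mm across, top 68 mm above the worktop. Origin: its centre at the rail's top, 36 mm beside the grip's line of travel; axes as round_hopper's. 28 to 58 mm out from the shut grip. Gate is set when the grip's centre and the clip's have the same x along the slide. The square hopper has one too; ignore it.
- square_gate (a joint): Slide of the square-bodied hopper's gate, in m: 0 shut, where it starts and must stay; grows as it is pulled out. Same grip, same friction.

How it is judged:
By the outcome, as a careful person would: the job done as asked, in the order asked, and still so for the second after the job is handed in, with the robot touching nothing.
It also fails if it takes over 29 s, if anything falls off the work surface, if the arm or the gripper's body presses on something with over 40 N, if the wrist force passes 120 N, or if a joint passes its speed limit or range.

## Working session

There is one attempt and no reset: what is moved stays moved. The work goes in short steps, Python scripts to look and compute and a tool call to move; the robot and the scene stay as the last step left them, time stands still between calls to the robot, and variables do not carry over. Pictures are saved under pics/ and viewed, at most 10 in all, crops included, and the job is handed in when it is done.

Besides the shell and the picture viewer there is one more tool, called after "Call:" by a JSON object that holds its "fn" and its "kwargs". jog_arm: Moves the arm, as the interface text tells. Its arguments: {"type":"object","properties":{"dp":{"type":"array"},"twist":{"type":"array"},"jaw":{"type":"number"}},"required":["dp","twist"]}

```bash
mkdir -p pics; ls
cat > h.py <<'E'
import numpy as np,cv2
from plant import bot
def ray(cam,u,v,z):
    p=bot.camera_params(cam);R=np.array(p["R"]);t=np.array(p["t"])
    c=-R.T@t;d=R.T@np.array([(u-p["cx"])/p["fx"],(v-p["cy"])/p["fy"],1])
    return c+d*(z-c[2])/d[2]
def proj(cam,X):
    p=bot.camera_params(cam);c=np.array(p["R"])@np.array(X)+np.array(p["t"])
    return [p["fx"]*c[0]/c[2]+p["cx"],p["fy"]*c[1]/c[2]+p["cy"]]
E
python3 - <<'E'
from h import *
for c in("top","scene"):
    im=bot.capture(c);cv2.imwrite(f"pics/{c}0.png",im)
    p=bot.camera_params(c);print(c,(-np.array(p["R"]).T@np.array(p["t"])).round(),p["fx"])
    for l in("round_hopper","round_grip","portion_marker"):
        for d in bot.find_in(c,l):print(c,l,d["confidence"],np.round(d["bbox"],1))
o=bot.get_obs();print(o["time"],o["tool_pos"],o["tcp_rot"])
E
```

```text
pics
top [411. -16. 974.] 364.133875977618
top round_hopper 0.62 [310.6 166.8  54.5  96.1]
top round_grip 0.7 [311.  167.6  55.8  96.5]
top round_grip 0.63 [316.9 177.2  24.   26.7]
top portion_marker 0.67 [183.9 179.9  22.2  30. ]
top portion_marker 0.42 [303.1 197.1   5.5   7.1]
scene [-247.  410.  783.] 477.002580048615
scene round_hopper 0.6 [271.1 167.4  48.3  66.6]
scene portion_marker 0.26 [172.8 234.2  32.2  26.7]
0.4 [ 231.56914038 -471.13120651  226.63406013] [-3.14143326e+00 -2.18134743e-05  4.56777706e-01]
```

View pics/top0.png

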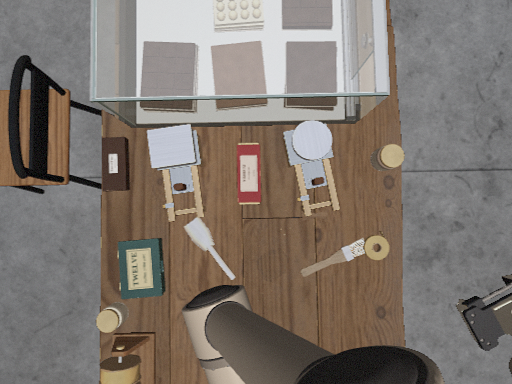

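View pics/scene0.png

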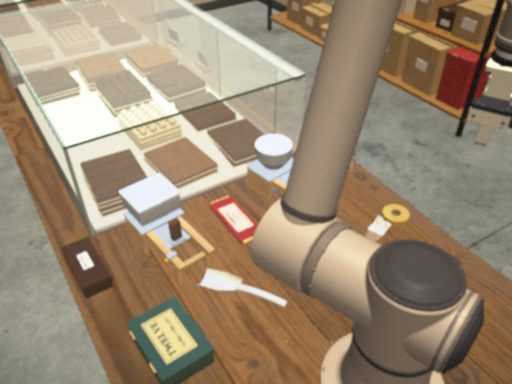

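Run:
```python
from h import *
im=cv2.imread("pics/top0.png")[110:225,270:350]
cv2.imwrite("pics/c0.png",cv2.resize(im,None,fx=5,fy=5,interpolation=cv2.INTER_CUBIC))
```

```text
(no output)
```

View pics/c0.png

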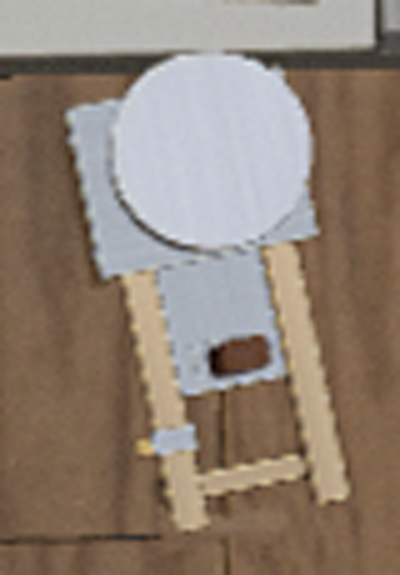

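```bash
cat > m.py <<'E'
from h import *
P=lambda u,v,z:ray("top",270+(u+.5)/5-.5,110+(v+.5)/5-.5,z)[:2]
lid=P(212,150,136);grip=P(245,351,112);clip=P(176,439,68)
a=P(122,278,64);b=P(178,530,64);c=P(298,245,64);d=P(348,493,64)
e=P(155,268,64);f=P(207,522,64)
for n,v in zip("lid grip clip".split(),(lid,grip,clip)):print(n,v.round(1))
for p,q in((a,b),(c,d),(e,f)):
    w=p-q;print("rail dir deg",np.degrees(np.arctan2(w[1],w[0])).round(2),np.hypot(*w).round(1))
best=None
yaw=np.mean([np.arctan2(*(p-q)[::-1]) for p,q in((a,b),(c,d),(e,f))])
ex=np.array([np.cos(yaw),np.sin(yaw)]);ey=np.array([-ex[1],ex[0]])
print("yaw",yaw, "rail sep",ey@(a-c),"grip from lid",ex@(grip-lid),ey@(grip-lid),"clip from lid",ex@(clip-lid),ey@(clip-lid),"clip-grip",ex@(clip-grip),ey@(clip-grip))
print("range",np.hypot(*grip))
E
python3 m.py
```

```text
lid [ 563.7 -150.9]
grip [ 471.6 -167.6]
clip [ 431.6 -139.8]
rail dir deg 10.99 128.8
rail dir deg 9.48 126.3
rail dir deg 9.96 129.4
yaw 0.1770596947809617 rail sep 89.87330529116134 grip from lid -93.57272708462537 -0.18307546668430774 clip from lid -128.10746094303792 34.22588585407805 clip-grip -34.53473385841255 34.40896132076236
range 500.52553866992673
```

Call:
{"fn": "jog_arm", "kwargs": {"dp": [[0, 0, 0], [0, 0, 0], [0.0362, -0.0321, 0], [0.0362, -0.0321, 0], [0.0362, -0.0321, 0], [0.0362, -0.0321, 0], [0.0362, -0.0321, 0], [0.0362, -0.0321, 0], [0.0362, -0.0321, 0], [0.0362, -0.0321, 0]], "twist": [8, 8.1, 0, 0, 0, 0, 0, 0, 0, 0], "jaw": 0.0918}}

```text
time: 1.65
tool_pos: [472.7, -166.3, 226.9]
tcp_rot: [3.141, -0.0, 0.176]
contact_force: [1.0, -0.3, 0.2]
grip_width: 91.7
finger_force: 0.0
```

Call:
{"fn": "jog_arm", "kwargs": {"dp": [[0, 0, 0]], "twist": [0]}}

```text
time: 1.78
tool_pos: [473.1, -165.3, 226.6]
tcp_rot: [-3.141, -0.0, 0.18]
contact_force: [-0.3, -0.4, 0.5]
grip_width: 91.8
finger_force: 0.0
```

Call:
{"fn": "jog_arm", "kwargs": {"dp": [[-0.002, 0.002, 0.04], [0, 0, 0.04], [0, 0, 0.035], [0, 0, 0.025], [0, 0, 0.008], [0, 0, 0]], "twist": [0, 0, 0, 0, 0, 0]}}

```text
time: 2.52
tool_pos: [470.0, -170.6, 78.9]
tcp_rot: [3.142, 0.0, 0.175]
contact_force: [0.3, -1.3, 0.3]
grip_width: 91.9
finger_force: 0.0
```

Run:
```python
from h import *
o=bot.get_obs();print(o["time"],o["tool_pos"],o["tcp_rot"],o["contact_force"])
a=bot.capture("top")[110:225,250:370];b=bot.capture("scene")[100:300,150:400]
a=cv2.resize(a,(480,460),interpolation=cv2.INTER_CUBIC)
b=cv2.resize(b,None,fx=1.25,fy=1.25);b=cv2.copyMakeBorder(b,0,460-b.shape[0],0,0,0)
cv2.imwrite("pics/d1.png",np.hstack([a,b]))
```

```text
2.525 [ 470.0257631  -170.58798103   78.86669361] [3.14154079e+00 2.28110499e-04 1.75179288e-01] [ 0.30088953 -1.27127091  0.31606264]
```

View pics/d1.png

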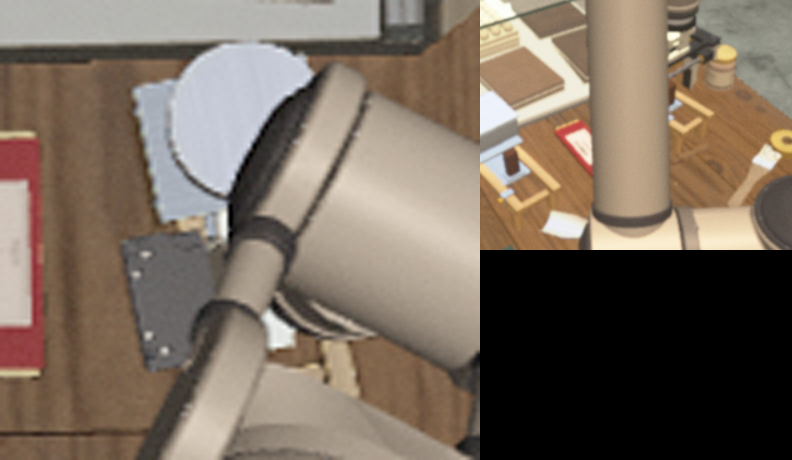

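Call:
{"fn": "jog_arm", "kwargs": {"dp": [[0.002, -0.0025, 0], [0, 0, 0], [0, 0, 0]], "twist": [0, 0, 0]}}

```text
time: 3.0
tool_pos: [471.9, -167.2, 79.0]
tcp_rot: [3.141, -0.0, 0.176]
contact_force: [0.3, -0.1, -0.2]
grip_width: 91.9
finger_force: 0.0
```

Call:
{"fn": "jog_arm", "kwargs": {"dp": [[0, 0, 0], [0, 0, 0], [0, 0, 0], [0, 0, 0], [0, 0, 0], [0, 0, 0]], "twist": [0, 0, 0, 0, 0, 0], "jaw": 0.015}}

```text
time: 3.75
tool_pos: [471.7, -167.2, 78.7]
tcp_rot: [3.142, -0.0, 0.176]
contact_force: [0.1, -0.5, -0.2]
grip_width: 36.4
finger_force: 0.0
```

Call:
{"fn": "jog_arm", "kwargs": {"dp": [[0, 0, 0], [0, 0, 0], [0, 0, 0], [0, 0, 0]], "twist": [0, 0, 0, 0]}}

```text
time: 4.25
tool_pos: [472.0, -168.3, 78.7]
tcp_rot: [3.14, -0.0, 0.176]
contact_force: [0.0, -5.8, -3.2]
grip_width: 24.4
finger_force: 30.0
```

Call:
{"fn": "jog_arm", "kwargs": {"dp": [[-0.003, 0, 0], [-0.005, 0, 0], [-0.005, 0, 0], [-0.005, 0, 0], [-0.005, 0, 0], [-0.005, 0, 0], [-0.004, 0, 0], [-0.002, 0, 0], [0, 0, 0], [0, 0, 0]], "twist": [0, 0, 0, 0, 0, 0, 0, 0, 0, 0]}}

```text
time: 5.5
tool_pos: [440.0, -174.2, 78.8]
tcp_rot: [3.139, -0.003, 0.176]
contact_force: [7.2, -4.6, -7.1]
grip_width: 23.8
finger_force: 30.0
```

Call:
{"fn": "jog_arm", "kwargs": {"dp": [[0, 0, 0], [0, 0, 0], [0, 0, 0], [0, 0, 0], [0, 0, 0]], "twist": [0, 0, 0, 0, 0], "jaw": 0.0918}}

```text
time: 6.12
tool_pos: [438.2, -173.1, 78.7]
tcp_rot: [3.142, 0.0, 0.176]
contact_force: [0.3, 0.6, -0.4]
grip_width: 69.4
finger_force: 0.0
```

Call:
{"fn": "jog_arm", "kwargs": {"dp": [[0, 0, 0.0], [0, 0, -0.03], [0, 0, -0.04], [0, 0, -0.04], [0, 0.05, -0.03], [-0.02, 0.05, 0], [-0.02, 0.05, 0], [-0.02, 0.05, 0], [-0.02, 0.05, 0], [0, 0, 0]], "twist": [0, 0, 0, 0, 0, 0, 0, 0, 0, 0]}}

```text
time: 7.38
tool_pos: [401.7, -436.4, 217.8]
tcp_rot: [3.141, 0.001, 0.172]
contact_force: [0.4, 0.8, -0.6]
grip_width: 91.9
finger_force: 0.0
```

Run:
```python
from h import *
o=bot.get_obs();print(o["time"],o["tool_pos"],o["tcp_rot"],o["grip_width"])
im=bot.capture("top");cv2.imwrite("pics/top1.png",im)
im=im[110:225,270:350]
cv2.imwrite("pics/c1.png",cv2.resize(im,None,fx=5,fy=5,interpolation=cv2.INTER_CUBIC))
```

```text
7.375 [ 401.7177975  -436.43238868  217.82345352] [3.14145740e+00 6.55522806e-04 1.71554831e-01] 91.88819089785595
```

View pics/c1.png

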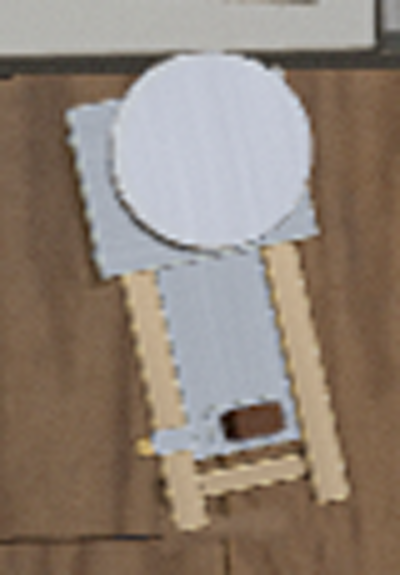

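```bash
cat > fit.py <<'E'
from h import *
from scipy.optimize import minimize
import sys
im=cv2.imread(sys.argv[1]).astype(float)
yaw=.176
ex=np.array([np.cos(yaw),np.sin(yaw)]);ey=np.array([-ex[1],ex[0]])
def sil(c,hx,hy,z0,z1):
    pts=[[*(c+ex*a*hx+ey*b*hy),z] for a in(-1,1) for b in(-1,1) for z in(z0,z1)]
    h=cv2.convexHull(np.array([proj("top",p) for p in pts],np.float32))[:,0]
    return h
def cen(h):
    m=cv2.moments(h.astype(np.float32));return np.array([m["m10"],m["m01"]])/m["m00"]
def solve(px,z,*a):
    c=ray("top",*px,z)[:2]
    for _ in range(10): c=c+ray("top",*px,z)[:2]-ray("top",*cen(sil(c,*a)),z)[:2]
    return c
# grip: darkness-weighted centroid (soft edges) 
win=im[150:208,300:335];g=win.max(2)  # blue..red max
w=np.clip((165-g)/(165-80),0,1)
lab=cv2.connectedComponentsWithStats((g<110).astype(np.uint8))
out=[]
for i in range(1,lab[0]):
    if lab[2][i][4]>20: out.append((lab[2][i],lab[3][i]))
for s,c0 in out:
    u0,v0=c0
    vv,uu=np.mgrid[:g.shape[0],:g.shape[1]]
    near=cv2.dilate((lab[1]==[k for k in range(1,lab[0]) if tuple(lab[2][k])==tuple(s)][0]).astype(np.uint8),np.ones((3,3)))>0
    W=w*near;px=np.array([(W*uu).sum(),(W*vv).sum()])/W.sum()+[300,150]
    c=solve(px,112,8,12,62,112)
    print("dark",s,px.round(2),"grip",c.round(1),"area model",cv2.contourArea(sil(c,8,12,62,112)),W.sum().round(1),"slide",(ex@c).round(1),"lat",(ey@c).round(1))
E
python3 fit.py pics/top0.png; python3 fit.py pics/top1.png
python3 - <<'E'
import cv2
for n in (0,1):
    im=cv2.imread(f"pics/top{n}.png")[193:203,297:313]
    print(im[:,:,0])
E
```

```text
dark [11 27 13  9 76] [317.02 180.93] grip [ 470.4 -167.6] area model 96.30590634513646 72.6 slide 433.8 lat -247.3
dark [13 38  2 16 27] [313.61 195.86] grip [ 434.5 -158.1] area model 89.16146141756326 41.3 slide 400.1 lat -231.8
dark [14 41 13  7 73] [319.82 193.89] grip [ 438.9 -173.3] area model 91.52847952232696 71.1 slide 401.8 lat -247.5
[[ 78  80  63  91 134 140 140 138 146 124  62  61  66  76  79  77]
 [ 83  77  68  97 139 135 136 138 143 135 108  94  62  68  76  77]
 [ 80  72  66  73 121 143 134 130 154 175 202 194  64  73  70  74]
 [ 79  78  64  95 169 199 197 197 190 190 192 171  63  65  74  75]
 [ 68  67  61 144 199 190 189 185 184 186 190 166  72  66  71  80]
 [ 84 111  99 150 197 189 187 189 189 192 193 182 112  66  72  76]
 [ 82 109 113 165 202 192 193 190 188 189 198 192 125  65  73  69]
 [ 77  95 105 110 157 199 199 171 133 120 135 109  59  64  69  71]
 [ 66  62  73  61  47  94 130 129 137 142 141 125  52  67  71  72]
 [ 72  75  77  71  55  87 134 135 139 139 142 123  48  68  72  70]]
[[ 76  72  60  89 131 134 140 140 141 127 147 187 181 165 153 190]
 [ 76  74  67  97 132 132 135 138 140 128 149 188 182 184 189 194]
 [ 79  74  65  79 116 140 135 130 151 166 192 199 182 185 176 173]
 [ 77  78  63  93 166 194 196 194 188 187 186 185 184 184 172 159]
 [ 62  63  56 142 196 188 184 184 184 185 186 169 159 185 167 155]
 [ 79 110  98 149 194 185 187 187 186 189 189 191 185 183 174 169]
 [ 82 105 109 163 201 188 190 185 184 185 193 201 194 185 184 192]
 [ 72  95 108 111 157 196 199 168 131 119 130 156 192 188 185 181]
 [ 66  59  72  55  43  90 128 130 132 138 138 158 193 184 118  90]
 [ 73  71  74  76  58  90 132 130 137 138 139 115  44  54  67  65]]
```

```bash
sed -i 's/(165-g)\/(165-80)/(170-g)\/(170-115)/' fit.py
cat >> fit.py <<'E'
c=solve(np.array([304.35,197.5]),68,6,10,64,68);print("clip",c.round(1),"slide",(ex@c).round(1),"lat",(ey@c).round(1))
h=sil(c,6,10,64,68);print(h.round(1).tolist())
E
python3 fit.py pics/top1.png
python3 - <<'E'
import cv2
print(cv2.imread("pics/top1.png")[188:201,311:330].max(2))
E
```

```text
dark [14 41 13  7 73] [320.11 193.89] grip [ 438.9 -174. ] area model 91.63718700385652 88.1 slide 401.7 lat -248.2
clip [ 431.4 -138.9] slide 400.4 lat -212.3
[[308.8999938964844, 199.10000610351562], [301.0, 200.60000610351562], [300.79998779296875, 200.6999969482422], [299.79998779296875, 195.89999389648438], [300.0, 195.89999389648438], [307.8999938964844, 194.3000030517578]]
[[180 186 187 183 185 183 182 186 184 181 185 183 185 188 188 188 163 134
  181]
 [183 184 185 185 188 185 181 188 189 188 172 151 183 193 188 186 176 124
  147]
 [181 181 184 187 190 173 150 182 198 197 176 130 111 115 119 169 191 155
  129]
 [168 151 181 195 196 176 133 104  99  84  94  93  93  98 100 138 196 171
  130]
 [158 184 183 160  78  47  78  94  95  91  91  95 100  93  99 111 171 168
  138]
 [153 190 161  57  29  46  82  97  92  95  96  99  97  97  94  99 158 176
  138]
 [189 194 164  66  33  44  77 100  94  98  99  99  95  99  93 106 159 175
  124]
 [176 173 167  97  42  32  69  98  92  97  94  96  99  96  91 101 150 185
  139]
 [172 159 179 131  30  31  68  94  96  93 100  98 100 105 117 165 197 195
  172]
 [167 155 187 165  53  44  51  83 106 111 124 128 138 179 196 189 192 196
  169]
 [174 169 190 176 150 129 125 140 176 199 192 184 175 160 156 144 130 102
  103]
 [184 192 196 186 201 201 188 174 159 155 144 128 105 128 123 114 118 115
   95]
 [185 181 167 177 188 143 120  91 116 122 122 116 122 126 120 110 111 108
   89]]
```

Call:
{"fn": "jog_arm", "kwargs": {"dp": [[0.0167, -0.0503, 0], [0.0167, -0.0503, 0], [0.0167, -0.0503, 0], [0.0167, -0.0503, 0], [0.0167, -0.0503, 0], [0, 0, 0], [0, 0, 0]], "twist": [0, 0, 0, 0, 0, 0, 0]}}

```text
time: 8.3
tool_pos: [441.5, -170.6, 219.0]
tcp_rot: [3.141, -0.0, 0.178]
contact_force: [0.3, 0.2, 0.7]
grip_width: 91.6
finger_force: 0.0
```

Call:
{"fn": "jog_arm", "kwargs": {"dp": [[-0.002, 0.002, 0.04], [0, 0, 0.04], [0, 0, 0.035], [0, 0, 0.02], [0, 0, 0.005], [0, 0, 0], [0, 0, 0]], "twist": [0, 0, 0, 0, 0, 0, 0]}}

```text
time: 9.18
tool_pos: [440.4, -174.0, 79.6]
tcp_rot: [3.14, -0.001, 0.175]
contact_force: [-0.1, 0.6, -0.2]
grip_width: 92.0
finger_force: 0.0
```

Call:
{"fn": "jog_arm", "kwargs": {"dp": [[0, 0, 0], [0, 0, 0], [0, 0, 0], [0, 0, 0], [0, 0, 0], [0, 0, 0], [0, 0, 0], [0, 0, 0], [0, 0, 0], [0, 0, 0]], "twist": [0, 0, 0, 0, 0, 0, 0, 0, 0, 0], "jaw": 0.015}}

```text
time: 10.42
tool_pos: [440.0, -174.2, 78.7]
tcp_rot: [3.14, -0.0, 0.176]
contact_force: [-0.1, -4.9, -2.1]
grip_width: 23.9
finger_force: 30.0
```

Call:
{"fn": "jog_arm", "kwargs": {"dp": [[-0.0015, 0, 0], [-0.0015, 0, 0], [0, 0, 0], [0, 0, 0]], "twist": [0, 0, 0, 0]}}

```text
time: 10.92
tool_pos: [438.6, -174.5, 78.7]
tcp_rot: [3.14, -0.003, 0.176]
contact_force: [7.9, -2.8, -6.9]
grip_width: 23.8
finger_force: 30.0
```

Moved 1.4 mm, as wanted. Release and verify.

Call:
{"fn": "jog_arm", "kwargs": {"dp": [[0, 0, 0], [0, 0, 0], [0, 0, 0], [0, 0, 0], [0, 0, 0], [0, 0, 0]], "twist": [0, 0, 0, 0, 0, 0], "jaw": 0.0918}}

```text
time: 11.68
tool_pos: [436.8, -173.9, 78.7]
tcp_rot: [3.142, -0.0, 0.176]
contact_force: [0.7, 0.4, 0.3]
grip_width: 78.8
finger_force: 0.0
```

Call:
{"fn": "jog_arm", "kwargs": {"dp": [[0, 0, -0.03], [0, 0, -0.04], [0, 0, -0.04], [0, 0.05, -0.03], [-0.02, 0.05, 0], [-0.02, 0.05, 0], [-0.02, 0.05, 0], [-0.02, 0.05, 0], [0, 0, 0], [0, 0, 0]], "twist": [0, 0, 0, 0, 0, 0, 0, 0, 0, 0]}}

```text
time: 12.92
tool_pos: [401.7, -433.4, 218.3]
tcp_rot: [-3.14, 0.0, 0.175]
contact_force: [0.8, 0.3, -0.4]
grip_width: 91.5
finger_force: 0.0
```

```bash
python3 - <<'E'
from h import *
cv2.imwrite("pics/top2.png",bot.capture("top"));print(bot.get_obs()["time"])
E
python3 fit.py pics/top2.png
```

```text
12.975
dark [14 41 13  8 73] [320.2  194.47] grip [ 437.5 -174.2] area model 91.65257152216509 87.7 slide 400.3 lat -248.1
clip [ 431.4 -138.9] slide 400.4 lat -212.3
[[308.8999938964844, 199.10000610351562], [301.0, 200.60000610351562], [300.79998779296875, 200.6999969482422], [299.79998779296875, 195.89999389648438], [300.0, 195.89999389648438], [307.8999938964844, 194.3000030517578]]
```

View pics/top2.png

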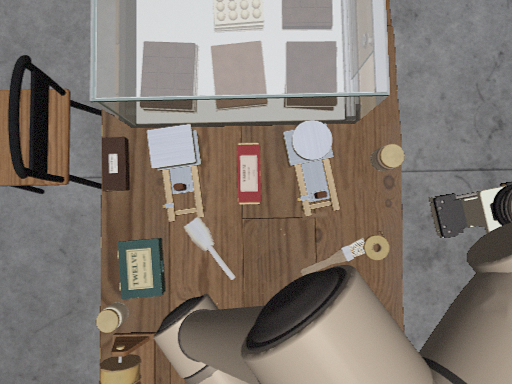

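The picture shows the round hopper's grip at about (320,194), level along the slide with its clip at (304,197). The square gate is unchanged at (180,187), and the arm is clear.

```bash
python3 -c "
from plant import bot
print(bot.close_job())"
```

```text
the job is handed in; nothing more can be done
None
```

The round hopper's gate is out with its grip level with the marker clip (about 0.1 mm apart by the last camera measurement) and released; the square hopper's gate was not touched, and the job was handed in at about 13 s.

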